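Level the pull-out tray under the sink

TASK

The pull-out unit under the sink stands crooked. Pull its tray out to its stop, turn the knob of the unit's screw foot until the bubble of the spirit level lying across the tray is centred between its two lines, then press the level down onto the tray with the fingers, about 10 N, and finish while still pressing, with the tray fully out and the bubble centred. Leave the level lying across the tray, do not knock over the bottles, can or tub, and leave the wrench and the brush where they lie.

Things in the scene. Friction and masses are not known exactly. Their poses are not given: they have to be found in the camera images.
- unit: the fixed base of the low white pull-out unit. Origin on the work surface under the middle of the unit's front face; x to the back, y to its left, z up. The unit is 320 mm wide, 300 mm deep, its flat top 110 mm up. On its left (y 176 to 194 mm) a fixed plywood partition 152 mm high carries it on pivot bolts; on its right it stands on one screw foot
- tray_handle (a point): middle of the tray's straight steel bar handle: 120 mm long, about 10 mm thick, 80 mm above the work surface, its axis 35 mm in front of the tray's white front panel (upper edge 94 mm high), 51 mm in front of the unit's front face when the tray is shut. The tray comes out along this point's -x, towards the robot; y runs along the bar; z up
- tray (a joint): how far the tray is out, m: 0 shut, 0.14 at its stop. It slides stiffly (about 2 N) and stays where it is left
- tray_floor (a point): a point on the tray's flat grey floor, 34 mm above the work surface, midway across, 121 mm from the handle towards the back of the tray (+x); moves with the tray; axes as for tray_handle. Inside the tray is 276 mm wide, its walls are 44 mm high
- foot_knob (a point): centre of the black ribbed round knob (42 mm across, 24 mm high, its middle 137 mm up) on the unit's upright screw foot by its right front corner, 35 mm out from its side. It clears the unit's top and can be gripped at any yaw; it takes about 0.1 N m, keeps its height and stays where left. Clockwise seen from above raises the unit's right side: a full turn moves the bubble about 17 mm to the right
- level: spirit level, aluminium with black ends, 220 x 26 x 44 mm high, 0.45 kg, lying across the tray's floor; at the start it is hidden under the unit's top, with a small pack of sponges loose behind it. Origin at the middle of its underside, x along its length towards the robot's left (+y), z up
- level_top (a point): middle of the level's flat upper edge, 44 mm above its underside; here the bubble's vial window is set in, 62 mm long; the edge either side of it is solid metal. Axes as for level
- bubble (a joint): where the bubble is along the vial, m: 0 centred between the two lines, positive towards the level's +x (robot's left), 0.018 at most. It runs to the higher side, 1 mm for each 0.001 rad of slope, and settles in about 1 s. At the start the unit's right side is low and the bubble stands 7 to 12 mm left. It is 16 mm long and pale, the lines are 20 mm apart
- spray_bottle: bystander: clear spray bottle, 66 mm across, 194 mm high, on top of the unit, 55 mm or more behind its front edge; origin at the middle of its underside, z up
- tablet_tub: bystander: square tub with white lid, 88 x 88 x 78 mm, on top of the unit, 55 mm or more behind its front edge; origin at the middle of its underside, z up
- polish_can: bystander: can, 54 mm across, 115 mm high, on the work surface on the right, in front of the foot; origin at the middle of its underside, z up
- cleaner: bystander: green glass bottle, 68 mm across, 200 mm high, on the work surface on the left, in front of the unit; origin at the middle of its underside, z up
- wrench: bystander: spanner 160 mm long lying on the work surface on the right
- scrub_brush: bystander: brush 200 mm long lying on the work surface on the left

How it is judged:
By the outcome, as a careful person would: the job done as asked, in the order asked, and still so for the second after the job is handed in, while the arm keeps its last pose, push and grip.
It also fails if it takes over 72 s, if anything falls off the work surface, if the arm or the gripper's body presses on something with over 40 N, if the wrist force passes 120 N, or if a joint passes its speed limit or range.

ROBOT

A 6-joint arm with a two-finger parallel gripper is mounted at the origin on the work surface. World frame = base frame: x ahead of the robot, y to its left, z up, the work surface at z = 0. Lengths are in mm, angles in rad, forces in N, time in s.
With the tool pointing down it reaches from about 425 to 950 mm from the base axis. Payload 14.7 kg.
Tool frame: the origin (TCP) lies midway between the tips of the shut fingers; the grasp point (between the pads) lies behind it (grip_point_offset is the z of the grasp point in the tool frame, in mm); z points along the fingers, y is the line along which they close (so a half turn about z gives the same grasp; the last joint's range is limited). The gripper opens to 85 mm and grips with 20 to 120 N. Pads are 22 mm wide; open, the fingers measure 114 mm over their backs; the gripper's body (76 mm by 85 mm) begins 54 mm behind the grasp point. The pads swing forward as they close: fully open they stand 13 mm farther back than shut.
Start: joints at [-1.389, 0.48, 1.596, -0, 1.065, -0.047], TCP at [147.443, -633.05, 231.297] pointing down, gripper open.
Joint ranges: [-2.75, 2.75], [-0.82, 2.05], [0.23, 2.67], [-1.56, 4.7], [0.09, 2.69], [-2.92, 2.92]. Speed limits (rad/s): [1.89, 1.89, 2.39, 3.01, 3.01, 3.01].

INTERFACE

Orientations are given as a rotation vector (axis times angle).
In Python, from plant import sense, camera, camera_params, job_done, grip_point_offset gives the robot as it stands. The module is installed in compiled form; this text tells all that it offers.
- The arm moves only by the tool arm_command, never from a script. Its argument "steps" is one flat list of numbers, 5 for each row, row after row: the opening, from 0 (shut) to 1 (fully open), then the shift along the world's x, y, z in parts of the range, where 1.0 means 1 m, then the turn about the world's z in normalised numbers (1 is 360 degrees). In form: [fingers, dx, dy, dz, yaw, fingers, dx, dy, dz, yaw, ...]. A call has 1 to 8 rows; each row is the pose to reach, as a shift and turn from the pose commanded when the call began; what a row does not reach only later rows make up. A row lasts 1/10 s, in which the tool goes at most 50 mm and 8.59 degrees, less where a joint would pass 70% of its speed; a pose out of reach is approached as far as the arm can. No shift or turn number may pass 1 either way. A call with a gripper value outside its range is refused whole. The fingers move at their own pace and stop on an object; "squeeze" is the grip in N (left out, the last holds). Time passes only in rows, so rows that repeat a pose let the fingers close. It gives the time, the measured TCP pose, the force, the opening and the grip force at its end, in the units of the state.
- sense(): the state, without advancing time (a new reading comes with each control period).
- camera(name): name is "side" or "top" or "wrist"; returns the picture (384x512x3 uint8, red, green, blue); there is no depth.
- camera_params(name): a dict with "fovy" (degrees; the focal length in pixels is half the picture's height over the tangent of half this angle, whatever the lens; pixels are square), "cx", "cy" (the principal point, pixels), "camera_from_world" (4x4, takes a point from world to camera coordinates). Camera axes: x right, y down, z forward; pixel columns grow to the right and rows downward; lengths in mm; the calibration is good to about 2 mm. A picture is of the moment at which its call begins: read the wrist's pose just before it. camera_params takes no time and is no camera call; for the wrist camera it gives the pose at the moment of the call.
- job_done(): hands the job in; it is judged then, once.
The state is a dict: "t": time; "qpos": joint angles; "joint_velocities": joint speeds; "joint_efforts": joint torques, N m; "tool_pos": TCP position; "tool_rot": TCP orientation; "contact_force": force on the tool from outside, world axes, zero at the start; "torque": the same for the moment, N m; "width": finger opening in mm; "finger_force": force on a finger pad.
Only numpy, scipy, OpenCV 4.12 (cv2) and the standard library are available. Lean on these libraries where they do the work, as an engineer would, in place of code of your own. Each camera call takes 0.05 s, during which the arm holds its last target. There are 200 camera calls.

## Working session

There is one attempt and no reset: what is moved stays moved. The work goes in short steps, Python scripts to look and compute and a tool call to move; the robot and the scene stay as the last step left them, time stands still between calls to the robot, and variables do not carry over. Pictures are saved under pics/ and viewed, at most 10 in all, crops included, and the job is handed in when it is done.

Besides the shell and the picture viewer there is one more tool, called after "Emit:" by a JSON object that holds its "op" and its "data", one argument or row to a line. arm_command: Moves the arm, as the interface text tells. Its arguments: {"type":"object","properties":{"steps":{"type":"array"},"squeeze":{"type":"number"}},"required":["steps"]}

```bash
mkdir -p pics; ls; cat > h.py <<'E'
import numpy as np, cv2
from plant import *
def pix(name,p):
    c=camera_params(name); f=192/np.tan(np.radians(c["fovy"])/2)
    q=np.asarray(c["camera_from_world"])@np.append(p,1.); return np.array([c["cx"]+f*q[0]/q[2],c["cy"]+f*q[1]/q[2]])
def hit(name,u,v,z,P=None):
    c=P or camera_params(name); f=192/np.tan(np.radians(c["fovy"])/2)
    M=np.asarray(c["camera_from_world"]); d=M[:3,:3].T@np.array([(u-c["cx"])/f,(v-c["cy"])/f,1]); o=-M[:3,:3].T@M[:3,3]
    return o+d*(z-o[2])/d[2]
E
python3 - <<'E'
from h import *
s=sense();print(s,grip_point_offset)
for n in("top","side"):
    cv2.imwrite(f"pics/{n}0.png",cv2.resize(camera(n)[:,:,::-1],(800,600),interpolation=cv2.INTER_CUBIC)); print(n,camera_params(n))
E
```

```text
pics
{'t': 0.0, 'qpos': array([-1.38861620e+00,  4.80826095e-01,  1.59686087e+00,  2.72640201e-05,
        1.06509178e+00, -4.66030681e-02]), 'joint_velocities': array([ 2.50522115e-04, -6.59594678e-04,  4.30513221e-04, -3.07881547e-04,
       -1.07483974e-03,  1.15314737e-05]), 'joint_efforts': array([-3.55935204e-03, -9.50657916e+01, -4.30190599e+01, -3.62117289e-04,
        1.17900278e-02, -1.66235401e-05]), 'tool_pos': array([ 147.36942857, -632.66099225,  230.68096038]), 'tool_rot': array([-3.11988563e+00, -3.58432674e-01,  8.87998619e-05]), 'contact_force': array([-0.83876846,  0.76357311, -0.82029309]), 'torque': array([0.00596113, 0.03849974, 0.00451239]), 'finger_force': 0.0, 'width': 85.3067871793354} -18.700000000000003
top {'fovy': 56.77889404346126, 'cx': 257.27146330615824, 'cy': 191.93693937109538, 'camera_from_world': array([[-1.81788675e-02, -9.99834494e-01,  7.16134833e-04,
         8.69429249e+01],
       [-9.88934106e-01,  1.78751920e-02, -1.47274610e-01,
         6.13977920e+02],
       [ 1.47237434e-01, -3.38549577e-03, -9.89095383e-01,
         9.37212815e+02],
       [ 0.00000000e+00,  0.00000000e+00,  0.00000000e+00,
         1.00000000e+00]])}
side {'fovy': 57.79356580304088, 'cx': 256.2719276801428, 'cy': 189.87903283205827, 'camera_from_world': array([[ 9.95149448e-01, -9.76271749e-02,  1.21041913e-02,
        -5.87726877e+02],
       [-5.63982287e-02, -6.66998038e-01, -7.42921837e-01,
         1.64882488e+02],
       [ 8.06028320e-02,  7.38635601e-01, -6.69268729e-01,
         9.46221835e+02],
       [ 0.00000000e+00,  0.00000000e+00,  0.00000000e+00,
         1.00000000e+00]])}
```

View pics/top0.png

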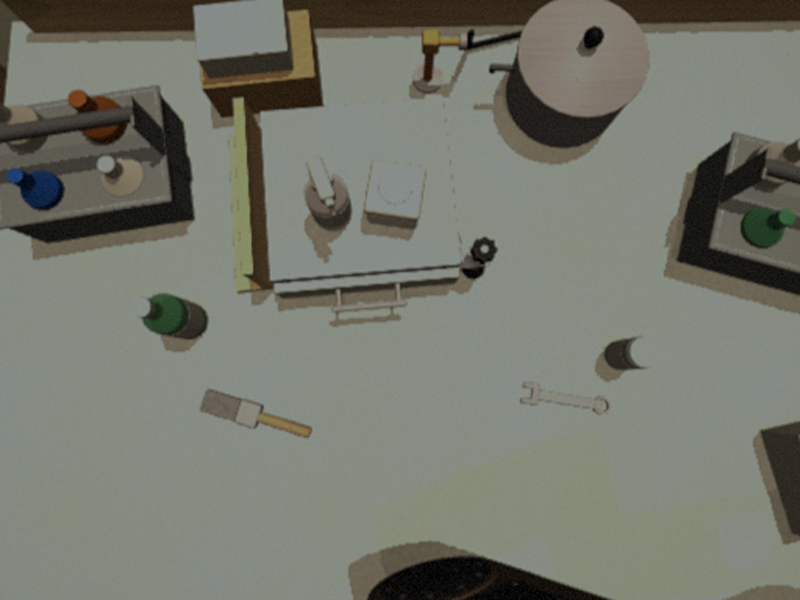

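View pics/side0.png

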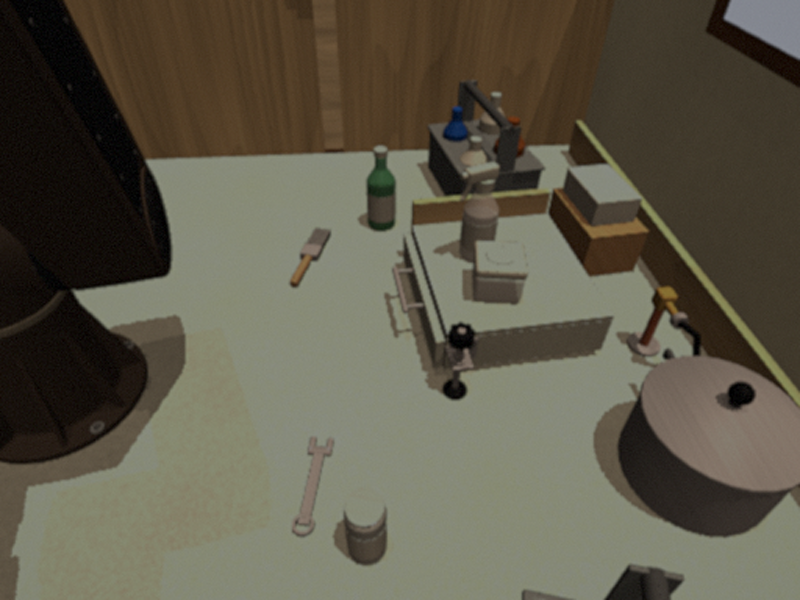

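The top picture shows the handle bar from about (332,310) to (406,306), the knob at (483,250), and the unit's front top edge from (270,280) to (462,268). The can and wrench are on the right; the brush and green bottle are on the left. All are clear of the tray's path.

```bash
python3 - <<'E'
from h import *
k=1.5625
def P(n,u,v,z): print(n,(u,v),hit(n,u/k,v/k,z).round(1))
P("top",332,310,80);P("top",406,306,80);P("top",339,310,80);P("top",397,306,80);P("top",483,250,149)
P("side",461,335,140)
P("top",270,280,110);P("top",460,268,110);P("top",262,112,110);P("top",446,98,110)
a=camera("top")[:,:,::-1]
cv2.imwrite("pics/c1.png",cv2.resize(a[140:220,150:330],(800,356),interpolation=cv2.INTER_CUBIC))
E
```

```text
top (332, 310) [595.1 195.4  80. ]
top (406, 306) [599.7  69.3  80. ]
top (339, 310) [594.9 183.5  80. ]
top (397, 306) [600.   84.6  80. ]
top (483, 250) [678.6 -55.2 149. ]
side (461, 335) [680.1 -57.6 140. ]
top (270, 280) [643.2 294.6 110. ]
top (460, 268) [657.9 -21.7 110. ]
top (262, 112) [940.7 313.6 110. ]
top (446, 98) [961.1  -7.4 110. ]
```

View pics/c1.png

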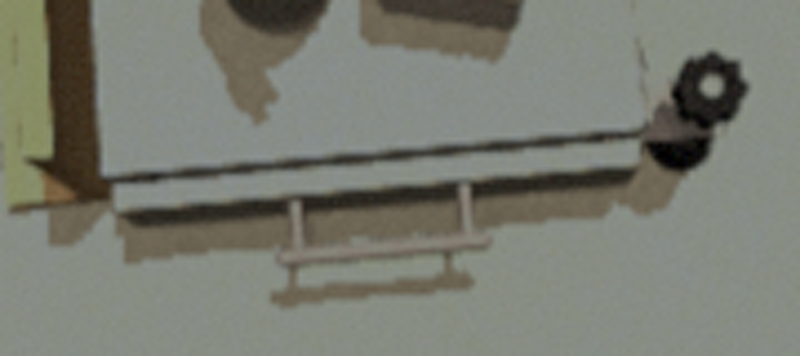

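Handle mid is about (600,132,80), unit yaw about 3.2°, and the knob is about (679,-56). Approach the handle at height with the fingers turned across the bar.

The manual's scale: turns go in shares of 360 degrees. Converting my numbers, 80 degrees / 360 = 0.2222.

Emit:
{"op": "arm_command", "data": {
  "steps": [0.25, 0.3, 0.18, 0, 0.2222, 0.25, 0.3, 0.18, 0, 0.2222, 0.25, 0.3, 0.18, 0, 0.2222, 0.25, 0.3, 0.18, 0, 0.2222, 0.25, 0.3, 0.18, 0, 0.2222, 0.25, 0.3, 0.18, 0, 0.2222, 0.25, 0.3, 0.18, 0, 0.2222, 0.25, 0.3, 0.18, 0, 0.2222],
  "squeeze": 20
}}

```text
t: 0.95
tool_pos: [452.1, -449.6, 231.1]
tool_rot: [2.362, 2.071, 0.002]
contact_force: [-0.7, 0.1, -0.0]
width: 21.6
finger_force: 0.0
```

In the tool's units: 11 degrees / 360 = 0.0306.

Emit:
{"op": "arm_command", "data": {
  "steps": [0.25, 0.15, 0.38, 0, 0.0306, 0.25, 0.15, 0.38, 0, 0.0306, 0.25, 0.15, 0.38, 0, 0.0306, 0.25, 0.15, 0.38, 0, 0.0306, 0.25, 0.15, 0.38, 0, 0.0306, 0.25, 0.15, 0.38, 0, 0.0306, 0.25, 0.15, 0.38, 0, 0.0306, 0.25, 0.15, 0.38, 0, 0.0306]
}}

```text
t: 1.75
tool_pos: [594.6, -78.9, 231.3]
tool_rot: [-2.165, -2.276, 0.0]
contact_force: [0.4, -1.4, 0.3]
width: 20.8
finger_force: 0.0
```

Emit:
{"op": "arm_command", "data": {
  "steps": [0.25, 0, 0.2, 0, 0, 0.25, 0, 0.2, 0, 0, 0.25, 0, 0.2, 0, 0, 0.25, 0, 0.2, 0, 0, 0.25, 0, 0.2, 0, 0]
}}

```text
t: 2.25
tool_pos: [593.8, 124.6, 231.1]
tool_rot: [-2.159, -2.28, -0.001]
contact_force: [-0.2, -1.0, 0.3]
width: 21.4
finger_force: 0.0
```

```bash
python3 - <<'E'
from h import *
s=sense();print(s['tool_pos'],s['tool_rot'],s['qpos'],s['width']); P=camera_params("wrist")
a=camera("wrist");print(P)
cv2.imwrite("pics/w1.png",a[:,:,::-1])
E
```

```text
[593.79958856 124.58180703 231.11933277] [-2.15945641e+00 -2.28040293e+00 -1.41135938e-03] [1.56034795e-01 4.19761958e-01 1.69988376e+00 1.54662255e-03
 1.02182954e+00 1.00759166e-01] 21.369953765259414
{'fovy': 69.57680738543388, 'cx': 250.3686718282527, 'cy': 183.6057626187509, 'camera_from_world': array([[ 9.98516199e-01,  5.44504445e-02,  7.41489503e-04,
        -6.00597063e+02],
       [ 5.16218283e-02, -9.50804495e-01,  3.05460306e-01,
         4.72945978e+01],
       [ 1.73374610e-02, -3.04968787e-01, -9.52204522e-01,
         4.07475699e+02],
       [ 0.00000000e+00,  0.00000000e+00,  0.00000000e+00,
         1.00000000e+00]])}
```

View pics/w1.png

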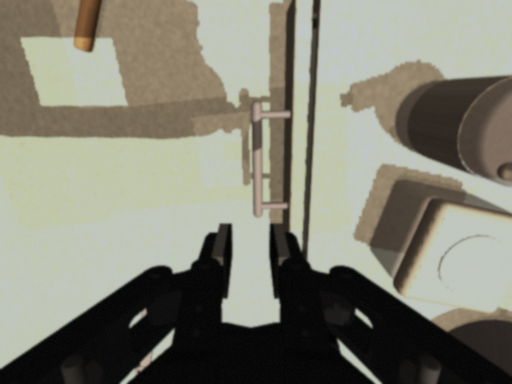

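The wrist view shows the bar from (256,103) to (259,216). Next I locate it.

```bash
python3 - <<'E'
from h import *
a=hit("wrist",256,103,80);b=hit("wrist",258.5,216,80);print(a,b,(a+b)/2,np.degrees(np.arctan2(b[0]-a[0],a[1]-b[1])))
E
```

```text
[596.63402979 191.66990124  80.        ] [607.13765172  66.08942922  80.        ] [601.88584075 128.87966523  80.        ] 4.78112305378443
```

In the tool's units: 1 degrees / 360 = 0.0028.

Emit:
{"op": "arm_command", "data": {
  "steps": [0.25, 0.008, 0.005, -0.02, 0.0028, 0.25, 0.008, 0.005, -0.06, 0.0028, 0.25, 0.008, 0.005, -0.1, 0.0028, 0.25, 0.008, 0.005, -0.12, 0.0028, 0.25, 0.008, 0.005, -0.12, 0.0028, 0.25, 0.008, 0.005, -0.12, 0.0028]
}}

```text
t: 2.9
tool_pos: [602.6, 123.2, 111.7]
tool_rot: [-2.146, -2.294, 0.001]
contact_force: [0.9, -0.0, 0.4]
width: 21.6
finger_force: 0.0
```

```bash
python3 - <<'E'
from h import *
s=sense();print(s['tool_pos'],s['tool_rot'],s['contact_force'])
a=camera("wrist")
cv2.imwrite("pics/w2.png",a[:,:,::-1])
E
```

```text
[602.56533042 123.15578498 111.67670646] [-2.14623711e+00 -2.29406771e+00  5.12167225e-04] [ 0.85494288 -0.04021496  0.43790284]
```

View pics/w2.png

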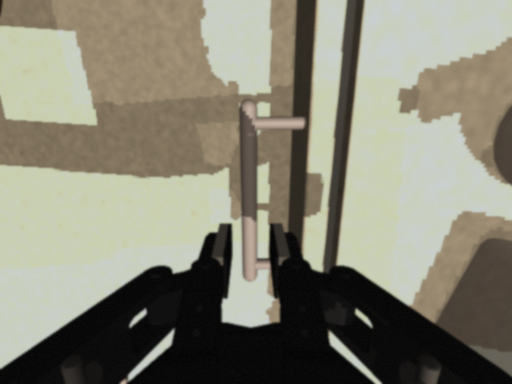

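The bar lies centred between the fingers, so I go down and pull.

Emit:
{"op": "arm_command", "data": {
  "steps": [0.25, 0, 0, -0.03, 0, 0.25, 0, 0, -0.056, 0, 0.25, 0, 0, -0.056, 0, 0.25, -0.01, -0.001, -0.056, 0, 0.25, -0.025, -0.002, -0.056, 0, 0.25, -0.04, -0.003, -0.056, 0, 0.25, -0.055, -0.004, -0.056, 0, 0.25, -0.07, -0.005, -0.056, 0]
}}

```text
t: 3.75
tool_pos: [532.9, 119.0, 57.6]
tool_rot: [2.144, 2.293, 0.005]
contact_force: [1.9, -1.2, -0.9]
width: 21.3
finger_force: 1.2
```

Emit:
{"op": "arm_command", "data": {
  "steps": [0.25, -0.015, -0.001, 0, 0, 0.25, -0.03, -0.002, 0, 0, 0.25, -0.045, -0.003, 0, 0, 0.25, -0.055, -0.004, 0, 0, 0.25, -0.065, -0.005, 0, 0, 0.25, -0.065, -0.005, 0, 0]
}}

```text
t: 4.35
tool_pos: [466.3, 113.9, 56.0]
tool_rot: [-2.145, -2.295, 0.0]
contact_force: [-0.8, -0.2, 0.5]
width: 21.4
finger_force: 0.0
```

Emit:
{"op": "arm_command", "data": {
  "steps": [0.25, -0.004, 0, 0, 0, 0.25, -0.007, 0, 0, 0, 0.25, -0.007, 0, 0, 0]
}}

```text
t: 4.65
tool_pos: [460.1, 114.0, 55.2]
tool_rot: [-2.145, -2.295, 0.001]
contact_force: [-0.2, 0.4, 0.5]
width: 21.2
finger_force: 0.0
```

Emit:
{"op": "arm_command", "data": {
  "steps": [0.25, -0.003, 0, 0, 0, 0.25, -0.005, 0, 0, 0, 0.25, -0.005, 0, 0, 0]
}}

```text
t: 4.95
tool_pos: [458.6, 114.3, 55.6]
tool_rot: [2.143, 2.292, 0.007]
contact_force: [14.3, -2.0, -8.0]
width: 21.3
finger_force: 7.4
```

At the stop (14 N). Release, lift, and look.

Emit:
{"op": "arm_command", "data": {
  "steps": [0.25, 0.005, 0, 0, 0, 0.25, 0.005, 0, 0.04, 0, 0.25, 0.005, 0, 0.09, 0, 0.25, 0.005, 0, 0.14, 0, 0.25, 0.005, 0, 0.19, 0, 0.25, -0.01, -0.04, 0.22, 0, 0.25, -0.01, -0.08, 0.22, 0, 0.25, -0.01, -0.09, 0.22, 0]
}}

```text
t: 5.75
tool_pos: [445.1, 21.5, 276.4]
tool_rot: [2.145, 2.293, 0.001]
contact_force: [-0.4, 0.1, 0.0]
width: 21.2
finger_force: 0.0
```

```bash
python3 - <<'E'
from h import *
s=sense();print(s['tool_pos'],s['qpos'])
a=camera("top")[:,:,::-1]; w=camera("wrist")[:,:,::-1]
c=cv2.resize(a[130:250,150:350],(800,480),interpolation=cv2.INTER_CUBIC)
cv2.imwrite("pics/t2.png",c); cv2.imwrite("pics/w3.png",w)
E
```

```text
[445.08184052  21.50936056 276.38568922] [-1.91569623e-02  1.37970802e-01  1.98419287e+00 -8.49503323e-04
  1.01776349e+00 -8.50888263e-02]
```

View pics/t2.png

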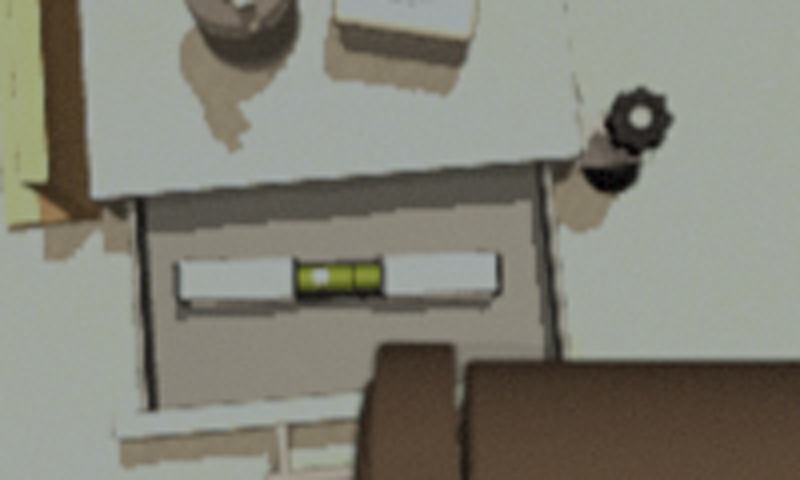

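The level lies from (180,280) to (498,272) in the crop, window 296–383, bubble left of middle. I now check the wrist picture up close.

```bash
python3 - <<'E'
from h import *
k=4
for u,v in((180,280),(498,272),(296,279),(383,275),(320,276)): print(hit("top",150+u/k,130+v/k,78).round(1))
print(hit("top",150+640/k,130+117/k,149))
p=hit("top",150+340/k,130+277/k,78); q=pix("wrist",p); print(q)
w=cv2.imread("pics/w3.png"); y,x=int(q[1]),int(q[0]); c=w[max(0,y-60):y+60,max(0,x-40):x+40]; print(max(0,y-60),max(0,x-40),c.shape)
cv2.imwrite("pics/w3c.png",cv2.resize(c,None,fx=5,fy=5,interpolation=cv2.INTER_CUBIC))
E
```

```text
[591.9 242.2  78. ]
[593.4  30.3  78. ]
[591.2 164.9  78. ]
[592.8 107.   78. ]
[592.9 148.9  78. ]
[680.44598804 -57.46070674 149.        ]
[384.34244464  71.22390463]
11 344 (120, 80, 3)
```

View pics/w3c.png

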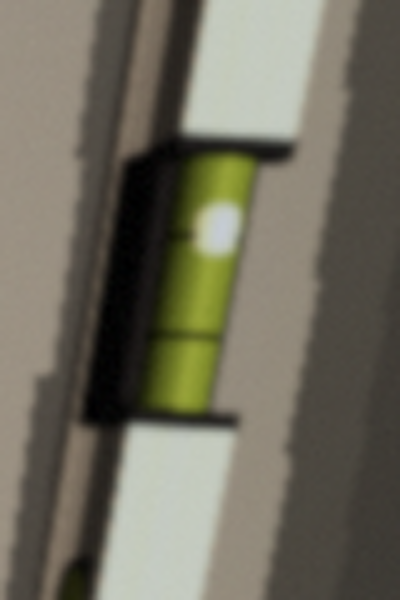

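Lines at rows 237 and 335 and bubble at 229, so the bubble stands about 11.5 mm left; that needs about 240° clockwise. Next I go above the knob, wound back by 130°.

In the tool's units: 130 degrees / 360 = 0.3611.

Emit:
{"op": "arm_command", "data": {
  "steps": [0.75, 0.235, -0.0785, 0, 0.3611, 0.75, 0.235, -0.0785, 0, 0.3611, 0.75, 0.235, -0.0785, 0, 0.3611, 0.75, 0.235, -0.0785, 0, 0.3611, 0.75, 0.235, -0.0785, 0, 0.3611, 0.75, 0.235, -0.0785, 0, 0.3611, 0.75, 0.235, -0.0785, 0, 0.3611, 0.75, 0.235, -0.0785, 0, 0.3611]
}}

```text
t: 6.65
tool_pos: [680.4, -52.9, 273.4]
tool_rot: [-0.464, -3.104, -0.001]
contact_force: [0.4, 0.6, -0.8]
width: 64.1
finger_force: 0.0
```

In the tool's units: 61 degrees / 360 = 0.1694.

Emit:
{"op": "arm_command", "data": {
  "steps": [0.75, 0, 0, -0.04, 0.1694, 0.75, 0, 0, -0.08, 0.1694, 0.75, 0, 0, -0.08, 0.1694, 0.75, 0, 0, -0.08, 0.1694, 0.75, 0, 0, -0.08, 0.1694, 0.75, 0, 0, -0.08, 0.1694, 0.75, 0, 0, -0.08, 0.1694, 0.75, 0, 0, -0.08, 0.1694]
}}

```text
t: 7.45
tool_pos: [680.1, -53.0, 194.1]
tool_rot: [1.173, -2.913, -0.002]
contact_force: [-0.6, 0.0, -0.7]
width: 64.1
finger_force: 0.0
```

```bash
python3 - <<'E'
from h import *
s=sense();print(s['tool_pos'],s['qpos'],s['width'])
a=camera("top")[:,:,::-1]; w=camera("wrist")[:,:,::-1]
cv2.imwrite("pics/v.png",np.hstack([cv2.resize(w,(400,300)),cv2.resize(a[130:250,150:350],(400,240))[:240].copy() if 0 else cv2.copyMakeBorder(cv2.resize(a[130:250,150:350],(400,240)),0,60,0,0,cv2.BORDER_CONSTANT)]))
q=np.array([680,-57,149]);print(pix("wrist",q)*400/512, pix("wrist",[*s['tool_pos'][:2],149])*400/512)
E
```

```text
[680.06459212 -52.95179327 194.12758917] [-1.22324742e-01  5.60934052e-01  1.55132384e+00  3.92922176e-04
  1.03120525e+00 -2.45866444e+00] 64.08423974041408
[194.14291618 159.04541624] [197.22345543 161.840953  ]
```

View pics/v.png

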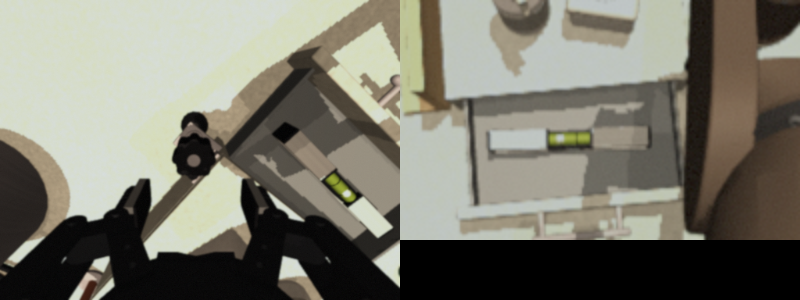

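The knob shows at (193,159), matching (680,-57). The vial stays visible in the top view. Now I go down and grip.

Emit:
{"op": "arm_command", "data": {
  "steps": [0.75, 0, -0.004, -0.03, 0, 0.75, 0, -0.004, -0.06, 0, 0.75, 0, -0.004, -0.076, 0, 0.75, 0, -0.004, -0.076, 0, 0.3, 0, -0.004, -0.076, 0, 0.3, 0, -0.004, -0.076, 0, 0.3, 0, -0.004, -0.076, 0, 0.3, 0, -0.004, -0.076, 0],
  "squeeze": 40
}}

```text
t: 8.35
tool_pos: [679.4, -56.8, 121.0]
tool_rot: [1.166, -2.917, -0.003]
contact_force: [-9.0, 12.0, 8.7]
width: 41.0
finger_force: 40.5
```

Gripped at 41 mm. Turn clockwise.

In the tool's units: -64 degrees / 360 = -0.1778.

Emit:
{"op": "arm_command", "data": {
  "steps": [0.3, -0.0005, 0.0005, 0, -0.0222, 0.3, -0.0005, 0.0005, 0, -0.0444, 0.3, -0.0005, 0.0005, 0, -0.0667, 0.3, -0.0005, 0.0005, 0, -0.0889, 0.3, -0.0005, 0.0005, 0, -0.1111, 0.3, -0.0005, 0.0005, 0, -0.1333, 0.3, -0.0005, 0.0005, 0, -0.1556, 0.3, -0.0005, 0.0005, 0, -0.1778]
}}

```text
t: 9.15
tool_pos: [679.1, -55.5, 121.0]
tool_rot: [-0.565, -3.089, -0.004]
contact_force: [-9.3, 19.4, 7.3]
width: 40.8
finger_force: 40.4
```

In the tool's units: -56 degrees / 360 = -0.1556.

Emit:
{"op": "arm_command", "data": {
  "steps": [0.3, 0, 0, 0, -0.0222, 0.3, 0, 0, 0, -0.0444, 0.3, 0, 0, 0, -0.0667, 0.3, 0, 0, 0, -0.0889, 0.3, 0, 0, 0, -0.1111, 0.3, 0, 0, 0, -0.1333, 0.3, 0, 0, 0, -0.1556, 0.3, 0, 0, 0, -0.1556]
}}

```text
t: 9.95
tool_pos: [680.0, -54.8, 121.0]
tool_rot: [-1.949, -2.462, -0.005]
contact_force: [-3.3, 24.8, 3.2]
width: 40.9
finger_force: 40.2
```

```bash
cat > bub.py <<'E'
from h import *
import sys
s=sense();print(s['t'],s['tool_pos'].round(1),s['qpos'][5],s['contact_force'].round(1),s['torque'].round(2))
n=sys.argv[1]; C=np.array([592,136,78.])
if len(sys.argv)>2: C=np.array([float(v) for v in sys.argv[2:4]]+[78.])
N=8; P=camera_params(n); a=np.mean([camera(n).astype(float) for _ in range(N)],0)
# sample along level axis (world y approx) on plane z=76; report profile: mean RGB across central band
ys=np.arange(44,-45,-1.)
pr=[]
for d in ys:
    v=[]
    for e in (-3,-1.5,0,1.5,3):
        u=pix(n,C+[e,d,-3]).astype(np.float32); v.append(cv2.getRectSubPix(a.astype(np.float32),(1,1),(float(u[0]),float(u[1])))[0,0])
    pr.append(np.mean(v,0))
pr=np.array(pr)
for d,p in list(zip(ys,pr))[::2]: print(int(d),p.round(0).astype(int).tolist(),end=' ')
E
python3 bub.py top
```

```text
9.95 [680.  -54.8 121. ] -0.360703640558755 [-3.3 24.8  3.2] [ 3.89  0.37 -0.11]
44 [202, 209, 205] 42 [203, 209, 205] 40 [203, 209, 206] 38 [204, 210, 206] 36 [198, 204, 201] 34 [174, 179, 176] 32 [111, 114, 109] 30 [106, 111, 70] 28 [128, 137, 62] 26 [157, 168, 71] 24 [158, 169, 72] 22 [157, 169, 71] 20 [157, 168, 71] 18 [157, 168, 76] 16 [158, 169, 94] 14 [168, 176, 132] 12 [182, 187, 165] 10 [195, 199, 186] 8 [195, 199, 186] 6 [188, 193, 174] 4 [175, 182, 137] 2 [160, 170, 90] 0 [156, 167, 72] -2 [156, 167, 71] -4 [151, 162, 69] -6 [140, 151, 64] -8 [122, 131, 55] -10 [142, 152, 65] -12 [154, 165, 71] -14 [156, 167, 71] -16 [155, 166, 71] -18 [155, 166, 71] -20 [154, 165, 70] -22 [151, 162, 69] -24 [139, 150, 67] -26 [117, 123, 89] -28 [130, 134, 128] -30 [173, 178, 175] -32 [199, 205, 201] -34 [203, 210, 205] -36 [203, 210, 206] -38 [203, 209, 205] -40 [202, 208, 204] -42 [194, 198, 192] -44 [182, 181, 171]
```

Offset is now about +7 mm. The tool is being pushed to +y, so I ease 2 mm that way and keep turning.

In the tool's units: -64 degrees / 360 = -0.1778.

Emit:
{"op": "arm_command", "data": {
  "steps": [0.3, 0, 0.001, 0, -0.0222, 0.3, 0, 0.002, 0, -0.0444, 0.3, 0, 0.002, 0, -0.0667, 0.3, 0, 0.002, 0, -0.0889, 0.3, 0, 0.002, 0, -0.1111, 0.3, 0, 0.002, 0, -0.1333, 0.3, 0, 0.002, 0, -0.1556, 0.3, 0, 0.002, 0, -0.1778]
}}

```text
t: 11.15
tool_pos: [681.3, -55.1, 121.1]
tool_rot: [2.959, 1.055, 0.005]
contact_force: [4.7, 6.3, -2.8]
width: 40.7
finger_force: 40.7
```

In the tool's units: -56 degrees / 360 = -0.1556.

Emit:
{"op": "arm_command", "data": {
  "steps": [0.3, 0, 0, 0, -0.0222, 0.3, 0, 0, 0, -0.0444, 0.3, 0, 0, 0, -0.0667, 0.3, 0, 0, 0, -0.0889, 0.3, 0, 0, 0, -0.1111, 0.3, 0, 0, 0, -0.1333, 0.3, 0, 0, 0, -0.1556, 0.3, 0, 0, 0, -0.1556]
}}

```text
t: 11.95
tool_pos: [681.5, -56.2, 121.1]
tool_rot: [3.109, -0.453, 0.006]
contact_force: [5.4, 0.3, 0.6]
width: 40.8
finger_force: 41.2
```

Emit:
{"op": "arm_command", "data": {
  "steps": [0.3, 0, 0, 0, 0, 0.3, 0, 0, 0, 0, 0.3, 0, 0, 0, 0, 0.3, 0, 0, 0, 0, 0.3, 0, 0, 0, 0, 0.3, 0, 0, 0, 0, 0.3, 0, 0, 0, 0, 0.3, 0, 0, 0, 0]
}}

```text
t: 12.75
tool_pos: [681.5, -56.1, 121.1]
tool_rot: [-3.11, 0.441, -0.006]
contact_force: [4.9, -0.2, 0.3]
width: 41.0
finger_force: 41.3
```

```bash
python3 bub.py top
```

```text
12.75 [681.5 -56.1 121.1] 1.7259653855545682 [ 4.9 -0.2  0.3] [-0.46 -0.59 -0.09]
44 [203, 209, 205] 42 [203, 209, 205] 40 [204, 210, 205] 38 [204, 210, 206] 36 [198, 204, 201] 34 [170, 176, 172] 32 [97, 99, 92] 30 [102, 108, 61] 28 [129, 138, 59] 26 [157, 168, 71] 24 [158, 169, 72] 22 [157, 169, 72] 20 [157, 168, 72] 18 [154, 165, 71] 16 [146, 157, 66] 14 [128, 138, 58] 12 [138, 147, 72] 10 [163, 173, 103] 8 [176, 184, 142] 6 [187, 192, 170] 4 [191, 196, 182] 2 [190, 195, 181] 0 [185, 191, 170] -2 [169, 178, 121] -4 [154, 165, 84] -6 [140, 150, 63] -8 [121, 130, 54] -10 [141, 152, 64] -12 [153, 164, 70] -14 [154, 165, 70] -16 [154, 165, 70] -18 [154, 165, 70] -20 [152, 163, 69] -22 [146, 156, 67] -24 [127, 136, 66] -26 [119, 124, 97] -28 [142, 145, 141] -30 [184, 189, 186] -32 [201, 207, 204] -34 [204, 210, 206] -36 [203, 210, 206] -38 [203, 209, 205] -40 [200, 205, 201] -42 [188, 189, 182] -44 [177, 173, 162]
```

Offset is now about +0.7 to 1.3 mm. Turn 20° more, let it settle, release, lift and check with the wrist camera straight above.

In the tool's units: -20 degrees / 360 = -0.0556.

Emit:
{"op": "arm_command", "data": {
  "steps": [0.3, 0, 0, 0, -0.0194, 0.3, 0, 0, 0, -0.0389, 0.3, 0, 0, 0, -0.0556, 0.3, 0, 0, 0, -0.0556, 0.3, 0, 0, 0, -0.0556, 0.75, 0, 0, 0, -0.0556, 0.75, 0, 0, 0, -0.0556, 0.75, 0, 0, 0, -0.0556]
}}

```text
t: 13.95
tool_pos: [679.8, -55.9, 119.7]
tool_rot: [-2.985, 0.979, -0.0]
contact_force: [0.7, -0.5, -0.6]
width: 64.2
finger_force: 0.0
```

```bash
python3 - <<'E'
from h import *
s=sense();print(s['tool_pos'],s['tool_rot'],s['qpos'][5],s['width'],s['contact_force'])
E
```

```text
[679.82052344 -55.90520493 119.73071694] [-2.98512107e+00  9.78688967e-01 -3.39228659e-04] 2.0778164028397135 64.2400770413464 [ 0.68094458 -0.5206449  -0.59748032]
```

In the tool's units: 130 degrees / 360 = 0.3611.

Emit:
{"op": "arm_command", "data": {
  "steps": [0.75, 0, 0, 0.045, 0, 0.75, 0, 0, 0.095, 0, 0, -0.088, 0.116, 0.095, 0.3611, 0, -0.088, 0.116, 0.095, 0.3611, 0, -0.088, 0.116, 0.095, 0.3611, 0, -0.088, 0.116, 0.095, 0.3611, 0, -0.088, 0.116, 0.095, 0.3611, 0, -0.088, 0.116, 0.095, 0.3611]
}}

```text
t: 14.75
tool_pos: [591.6, 60.6, 214.7]
tool_rot: [-3.112, -0.428, -0.0]
contact_force: [-0.2, 0.2, -0.2]
width: 0.4
finger_force: 0.0
```

In the tool's units: 80 degrees / 360 = 0.2222.

Emit:
{"op": "arm_command", "data": {
  "steps": [0, 0, 0, 0, 0.2222, 0, 0, 0, 0, 0.2222, 0, 0, 0, 0, 0.2222, 0, 0, 0, 0, 0.2222, 0, 0, 0, 0, 0.2222, 0, 0, 0, 0, 0.2222, 0, 0, 0, 0, 0.2222, 0, 0, 0, 0, 0.2222]
}}

```text
t: 15.55
tool_pos: [591.7, 60.1, 214.4]
tool_rot: [-2.328, -2.109, -0.0]
contact_force: [-0.3, -0.1, 0.4]
width: 0.0
finger_force: 0.0
```

In the tool's units: 9 degrees / 360 = 0.025.

Emit:
{"op": "arm_command", "data": {
  "steps": [0, 0, 0, 0, 0.025, 0, 0, 0, 0, 0.025, 0, 0, 0, 0, 0.025]
}}

```text
t: 15.85
tool_pos: [591.7, 60.1, 214.4]
tool_rot: [-2.168, -2.274, -0.0]
contact_force: [0.7, -0.1, -0.5]
width: -0.2
finger_force: 0.0
```

```bash
python3 - <<'E'
from h import *
s=sense();print(s['tool_pos'],s['tool_rot'],s['qpos'])
M=camera_params("wrist")["camera_from_world"];print(-M[:3,:3].T@M[:3,3], pix("wrist",[592,137,78]))
E
python3 bub.py wrist
python3 - <<'E'
from h import *
c=np.mean([camera("wrist").astype(float) for _ in range(4)],0)[:,:,::-1]
u,v=pix("wrist",[592,137,78]).astype(int)
cv2.imwrite("pics/b1.png",cv2.resize(c[v-50:v+50,u-60:u+60],None,fx=5,fy=5,interpolation=cv2.INTER_CUBIC)); print(u,v)
E
```

```text
[591.73345499  60.06382078 214.39178681] [-2.16794576e+00 -2.27359664e+00 -3.19452981e-05] [5.01568338e-02 4.20740658e-01 1.74517912e+00 6.90413572e-05
 9.75699080e-01 2.55313921e-03]
[588.67924315 137.61113811 357.16084034] [253.57240865  95.39616214]
15.85 [591.7  60.1 214.4] 0.0025531392122302267 [ 0.7 -0.1 -0.5] [-0.05 -0.02 -0.02]
44 [217, 223, 218] 42 [217, 223, 218] 40 [217, 223, 218] 38 [217, 223, 219] 36 [217, 223, 218] 34 [180, 186, 181] 32 [60, 58, 56] 30 [61, 62, 36] 28 [137, 149, 51] 26 [151, 164, 56] 24 [151, 164, 55] 22 [151, 164, 55] 20 [151, 164, 55] 18 [151, 164, 55] 16 [151, 163, 55] 14 [127, 138, 46] 12 [107, 116, 39] 10 [143, 155, 53] 8 [157, 166, 90] 6 [198, 203, 167] 4 [209, 212, 186] 2 [209, 212, 187] 0 [207, 210, 182] -2 [190, 195, 150] -4 [145, 156, 71] -6 [132, 144, 48] -8 [90, 98, 33] -10 [115, 125, 41] -12 [133, 145, 48] -14 [133, 145, 48] -16 [133, 144, 48] -18 [132, 144, 47] -20 [132, 144, 48] -22 [132, 143, 47] -24 [119, 130, 43] -26 [52, 55, 26] -28 [42, 38, 34] -30 [109, 98, 85] -32 [131, 118, 103] -34 [132, 119, 103] -36 [132, 119, 103] -38 [132, 119, 103] -40 [132, 119, 103] -42 [131, 119, 103] -44 [132, 119, 103] 253 95[ WARN:0@1.882] global loadsave.cpp:1063 imwrite_ Unsupported depth image for selected encoder is fallbacked to CV_8U.
```

View pics/b1.png

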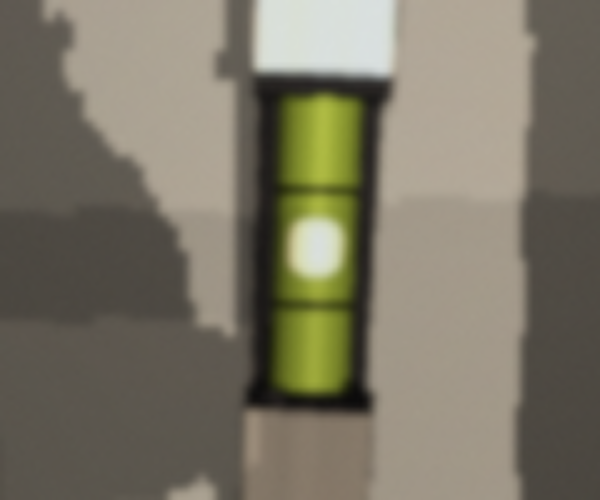

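Lines at rows 189 and 303 and bubble at 248: centred within about 0.3 mm. Now I press on the solid metal right of the window.

Emit:
{"op": "arm_command", "data": {
  "steps": [0, 0.002, 0.03, -0.03, 0, 0, 0.002, 0.03, -0.07, 0, 0, 0.002, 0.03, -0.1, 0, 0, 0.002, 0.03, -0.12, 0, 0, 0.002, 0.03, -0.127, 0, 0, 0.002, 0.03, -0.13, 0, 0, 0.002, 0.03, -0.13, 0]
}}

```text
t: 17.15
tool_pos: [594.2, 90.0, 84.8]
tool_rot: [2.164, 2.277, 0.001]
contact_force: [0.5, -0.1, 1.3]
width: 0.0
finger_force: 0.0
```

Emit:
{"op": "arm_command", "data": {
  "steps": [0, 0, 0, -0.0015, 0, 0, 0, 0, -0.003, 0, 0, 0, 0, -0.004, 0, 0, 0, 0, -0.004, 0]
}}

```text
t: 17.55
tool_pos: [593.9, 90.0, 80.5]
tool_rot: [2.164, 2.278, 0.0]
contact_force: [0.3, 0.3, 0.3]
width: 0.5
finger_force: 0.0
```

Emit:
{"op": "arm_command", "data": {
  "steps": [0, 0, 0, -0.001, 0, 0, 0, 0, -0.002, 0, 0, 0, 0, -0.002, 0]
}}

```text
t: 17.85
tool_pos: [593.7, 90.0, 78.2]
tool_rot: [-2.164, -2.278, 0.0]
contact_force: [0.0, 0.5, 0.6]
width: 0.4
finger_force: 0.0
```

Emit:
{"op": "arm_command", "data": {
  "steps": [0, 0, 0, -0.0005, 0, 0, 0, 0, -0.0005, 0]
}}

```text
t: 18.05
tool_pos: [594.0, 90.0, 78.0]
tool_rot: [2.164, 2.278, 0.0]
contact_force: [-0.3, -1.2, 4.0]
width: 0.2
finger_force: 1.9
```

Emit:
{"op": "arm_command", "data": {
  "steps": [0, 0, 0, -0.0005, 0, 0, 0, 0, -0.0005, 0, 0, 0, 0, -0.0005, 0]
}}

```text
t: 18.35
tool_pos: [594.4, 90.1, 78.0]
tool_rot: [2.163, 2.277, 0.002]
contact_force: [-2.0, 0.1, 10.9]
width: -0.2
finger_force: 5.1
```

Pressing at about 10 N. Let it settle, then check the bubble and tray.

Emit:
{"op": "arm_command", "data": {
  "steps": [0, 0, 0, 0, 0, 0, 0, 0, 0, 0, 0, 0, 0, 0, 0, 0, 0, 0, 0, 0, 0, 0, 0, 0, 0, 0, 0, 0, 0, 0, 0, 0, 0, 0, 0, 0, 0, 0, 0, 0]
}}

```text
t: 19.15
tool_pos: [594.5, 90.0, 78.0]
tool_rot: [2.163, 2.277, 0.002]
contact_force: [-1.6, -0.3, 10.5]
width: 0.1
finger_force: 5.1
```

```bash
python3 bub.py wrist; python3 bub.py top | tail -1
python3 - <<'E'
from h import *
print(sense()['contact_force'])
w=camera("wrist")[:,:,::-1]; a=camera("top")[:,:,::-1]
cv2.imwrite("pics/f.png",np.hstack([cv2.resize(w,(400,300)),cv2.resize(a,(400,300))]))
E
```

```text
19.15 [594.5  90.   78. ] 0.048660943928064145 [-1.6 -0.3 10.5] [-0.07  0.11 -0.01]
44 [242, 245, 241] 42 [242, 245, 241] 40 [242, 245, 241] 38 [242, 245, 242] 36 [242, 245, 234] 34 [236, 239, 226] 32 [49, 45, 43] 30 [52, 49, 40] 28 [161, 174, 60] 26 [163, 177, 61] 24 [163, 176, 61] 22 [163, 176, 61] 20 [157, 170, 59] 18 [141, 152, 53] 16 [123, 133, 45] 14 [91, 99, 33] 12 [50, 55, 18] 10 [85, 93, 30] 8 [96, 101, 42] 6 [174, 163, 118] 4 [183, 169, 126] 2 [181, 167, 124] 0 [178, 165, 121] -2 [155, 146, 101] -4 [94, 99, 41] -6 [83, 91, 29] -8 [64, 71, 22] -10 [66, 73, 23] -12 [82, 91, 29] -14 [82, 91, 29] -16 [82, 91, 29] -18 [82, 90, 29] -20 [82, 90, 28] -22 [82, 90, 29] -24 [81, 89, 28] -26 [35, 37, 17] -28 [15, 13, 14] -30 [93, 83, 73] -32 [158, 143, 124] -34 [158, 143, 125] -36 [158, 143, 124] -38 [156, 141, 123] -40 [73, 67, 59] -42 [55, 51, 46] -44 [55, 51, 46] 44 [30, 24, 18] 42 [30, 23, 18] 40 [28, 22, 17] 38 [28, 22, 17] 36 [30, 23, 18] 34 [34, 26, 20] 32 [41, 33, 24] 30 [42, 34, 25] 28 [43, 34, 25] 26 [42, 33, 25] 24 [41, 33, 25] 22 [41, 33, 25] 20 [41, 32, 26] 18 [41, 32, 25] 16 [39, 31, 23] 14 [39, 31, 23] 12 [39, 31, 23] 10 [39, 31, 24] 8 [38, 29, 23] 6 [38, 30, 23] 4 [38, 30, 23] 2 [37, 29, 22] 0 [36, 29, 21] -2 [37, 30, 23] -4 [37, 29, 22] -6 [35, 27, 21] -8 [34, 27, 21] -10 [35, 28, 22] -12 [35, 27, 21] -14 [34, 27, 21] -16 [33, 27, 20] -18 [33, 27, 21] -20 [33, 26, 21] -22 [33, 26, 20] -24 [34, 27, 21] -26 [34, 27, 21] -28 [34, 27, 20] -30 [33, 26, 19] -32 [33, 26, 19] -34 [34, 27, 20] -36 [35, 28, 21] -38 [36, 29, 22] -40 [38, 30, 24] -42 [39, 31, 24] -44 [39, 32, 25] [-0.93516451 -0.80155988 10.23002183]
```

View pics/f.png

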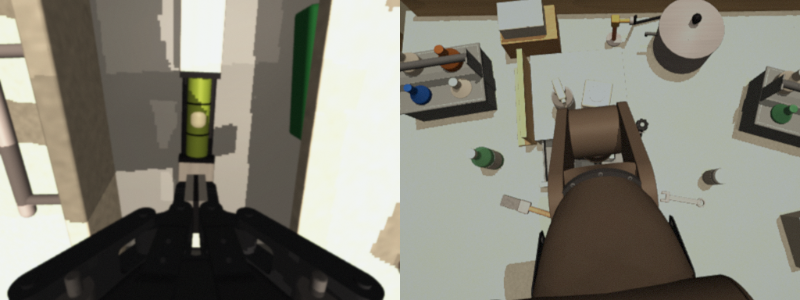

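The bubble is centred between the lines and the fingers press beside the window. The bottles, can, tub, wrench and brush are undisturbed. One quick check of the handle position, then I hand in.

```bash
python3 - <<'E'
from h import *
print(hit("wrist",17,192,80),hit("wrist",7,120,80)); print(sense()['contact_force'])
print(job_done())
E
```

```text
[468.04382629 111.19532416  80.        ] [470.94309869 149.3729263   80.        ]
[-1.01235368 -0.83914938 10.7434958 ]
the job is handed in; nothing more can be done
None
```

The job is handed in. I pulled the tray out until it pushed back with 14 N at its stop, and centred the bubble to about 0.5 mm. The level was held down with about 10.5 N. My last rough camera reading put the handle at x 468–471 mm, against the 462 mm I expect at the stop, so the tray being fully out rests on the 14 N reading.

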